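# Click the electrode holder onto its stand

### The arm

A 6-joint arm with a two-finger parallel gripper is mounted at the origin on the work surface. World frame = base frame: x ahead of the robot, y to its left, z up, the work surface at z = 0. Lengths are in mm, angles in rad, forces in N, time in s.
With the tool pointing down it reaches from about 350 to 975 mm from the base axis. Payload 7.1 kg.
Tool frame: the origin (TCP) lies at the very end of the fingers, on their centre line; the grasp point (between the pads) lies 19 mm behind it; z points along the fingers, x is the direction in which the jaws open and shut, and the axes are right-handed (so a half turn about z gives the same grasp; the last joint's range is limited). The gripper opens to 88 mm and grips with 3 to 60 N. Pads are 20 mm wide; open, the fingers measure 115 mm over their backs; the gripper's body (75 mm by 178 mm) begins 61 mm behind the grasp point.
Start: joints at [1.267, 0.423, 1.63, -0, 1.089, -0.019], TCP at [175.572, 599.816, 191.775] pointing down, gripper open.
Joint ranges: [-3, 3], [-0.9, 2.11], [0.09, 2.58], [-1.31, 4.45], [0.11, 2.69], [-2.54, 2.54]. Speed limits (rad/s): [2.39, 2.39, 3.01, 3.14, 3.14, 3.14].

### API

Orientations are given as a rotation vector (axis times angle).
In Python, from workcell import * gives the robot as it stands.
- The arm moves only by the tool arm_command, never from a script. Its argument "increments" is a list of rows, each a list of 2 entries, a list of its own where there are three numbers: the shift along the tool's x, y, z in cm, then the turn about the tool's z in degrees. In form: [[[dx, dy, dz], turn], ...]. A call has 1 to 20 rows; each row shifts and turns the pose as measured when the row begins, along the tool's axes as they then stand; what a row does not reach is not made up. A row lasts 1/10 s, in which the tool goes at most 50 mm and 8.59 degrees, less where a joint would pass 70% of its speed; a pose out of reach is approached as far as the arm can. A call is refused whole if a number of a shift passes 5 or a number of a turn 8.59, either way. A call with a gripper value outside its range is refused whole. "gripper" is the opening, from 0 (shut) to 1 (fully open), set as the call begins (left out, the last holds). The fingers move at their own pace and stop on an object; the grip force is fixed at half the most. Time passes only in rows, so rows that do not move let the fingers close. It gives the time, the measured TCP pose, the force and the opening at its end, in the units of the state.
- get_obs(): the state, without advancing time (a new reading comes with each control period).
- get_image(name): name is "scene" or "top"; returns the picture (400x640x3 uint8, red, green, blue); there is no depth.
- camera_params(name): a dict with "K" (3x3 intrinsics, pixels), "rvec" (rotation vector, rad) and "tvec" (3), from world to camera coordinates, as OpenCV has them. Camera axes: x right, y down, z forward; pixel columns grow to the right and rows downward; lengths in mm; the calibration is good to about 2 mm. A picture is of the moment at which its call begins. camera_params takes no time and is no camera call.
- close_job(): hands the job in, once; it reports no verdict.
The state is a dict: "t": time; "qpos": joint angles; "qvel": joint speeds; "joint_torque": joint torques, N m; "ee_pos": TCP position; "orientation": TCP orientation; "ft_force": force on the tool from outside, world axes, zero at the start; "moment": the same for the moment, N m; "width": finger opening in mm.
Only numpy, scipy, OpenCV 4.12 (cv2) and the standard library are available. Lean on these libraries where they do the work, as an engineer would, in place of code of your own. Each camera call takes 0.05 s, during which the arm holds its last target.

### The job

Put the electrode holder on the post of the white electrode stand: slide its square hub down over the post, past the sprung ball, until it clicks and sits fully home on the stop flange with the ball standing out above it, and leave its arm turned so that the middle electrode hole is over the beaker. Press gently: feel the ball give way and stop as soon as the hub meets the flange, because more than 40 N would drive the post down into its clamp. Leave the beaker and the other things on the bench where they stand.

Things in the scene. Friction and masses are not known exactly. Their poses are not given: they have to be found in the camera images.
- holder: electrode holder, 130 g, lying flat. Square aluminium hub 32 x 32 x 47 mm high, an 18 mm bore right through it, flared at 45 degrees to 26 mm at both ends. A grey arm 18 wide, 8 thick runs from the hub's foot along +x to a head plate 40 x 56 x 8 mm with three holes. Origin: on the bore axis at the underside; z up the bore. The hub's flats face +-y: grip them from above, clear of the arm
- electrode_hole (a point): the middle (largest, 14 mm) hole of the holder's head plate, at its upper rim: 95 mm from the bore axis along the holder's +x, 8 mm above its underside
- stand: stand, fixed: white plate 210 x 140 x 15 mm, upright steel post 16 mm thick, round top. Origin: on the post axis at bench level; +x along the plate towards the beaker. The post telescopes in a foot clamp; its setting is not measured: upper face of the 36 mm stop flange 120 to 160 mm above the bench, ball centre 48.9 mm and post top 67 mm above that face. The clamp bears 40 N
- ball (a joint): sprung ball, 10 mm, in the post's -y side: how far it is pushed in (m); 0 = out, 4.5 mm proud; about 0.002 to 0.004 inside the bore. Spring: 6 N at 0 plus 1 N per mm. Driving the flare over it takes some 4 to 13 N straight down; in the bore it drags with 1 to 7 N until the hub's top passes it and it springs out over the upper flare, pulling the hub home on the flange (the click)
- beaker: glass beaker, 66 mm in diameter, 85 mm high, 120 g, standing on the plate about 95 mm from the post. Origin: centre of its underside
- buffer_bottle: bystander: white plastic bottle, 60 mm in diameter, about 100 mm high; origin: centre of its underside
- boss_head: bystander: dark steel clamp boss with two thumb screws, about 60 x 80 x 30 mm; origin: at its underside
- tube_rack: bystander: wooden rack of test tubes, 75 x 208 mm, about 105 mm high with the tubes; origin: centre of its underside

How it is judged:
By the outcome, as a careful person would: the job done as asked, in the order asked, and still so for the second after the job is handed in, with the robot touching nothing.
It also fails if it takes over 72 s, if anything falls off the work surface, if the arm or the gripper's body presses on something with over 40 N, if the wrist force passes 120 N, or if a joint passes its speed limit or range.

## Working session

There is one attempt and no reset: what is moved stays moved. The work goes in short steps, Python scripts to look and compute and a tool call to move; the robot and the scene stay as the last step left them, time stands still between calls to the robot, and variables do not carry over. Pictures are saved under pics/ and viewed, and the job is handed in when it is done.

Besides the shell and the picture viewer there is one more tool, called after "Request:" by a JSON object that holds its "api" and its "payload". arm_command: Moves the arm, as the interface text tells. Its arguments: {"type":"object","properties":{"increments":{"type":"array","items":{"type":"array"}},"gripper":{"type":"number"}},"required":["increments"]}

```bash
mkdir -p pics; ls
cat > h.py <<'E'
import numpy as np, cv2
from workcell import *
def cam(n):
    p=camera_params(n); K=np.array(p["K"],float); R=cv2.Rodrigues(np.array(p["rvec"],float))[0]; t=np.array(p["tvec"],float).ravel(); return K,R,t
def ray(n,u,v):
    K,R,t=cam(n); d=R.T@np.linalg.inv(K)@np.array([u,v,1.]); return -R.T@t,d/np.linalg.norm(d)
def onz(n,u,v,z):
    c,d=ray(n,u,v); return c+d*(z-c[2])/d[2]
def proj(n,P):
    K,R,t=cam(n); p=K@(R@np.array(P,float)+t); return p[:2]/p[2]
def two(u1,v1,u2,v2,a="scene",b="top"):
    c,d=ray(a,u1,v1); e,f=ray(b,u2,v2)
    s=np.linalg.lstsq(np.stack([d,-f],1),e-c,rcond=None)[0]; p=c+d*s[0]; q=e+f*s[1]; return (p+q)/2,np.linalg.norm(p-q)
def snap(n,f):
    im=get_image(n); cv2.imwrite("pics/"+f,im[:,:,::-1]); return im
E
python3 - <<'E'
from h import *
snap("scene","s0.png");snap("top","t0.png")
o=get_obs()
for k,v in o.items(): print(k,np.round(v,3))
for n in("scene","top"):
    K,R,t=cam(n);print(n,K.round(1).tolist(),(-R.T@t).round(0),R.round(2).tolist())
E
```

```text
pics
t 0.1
qpos [ 1.267  0.424  1.631  0.     1.089 -0.019]
qvel [ 0.003 -0.001 -0.003  0.    -0.    -0.001]
joint_torque [ 0.0000e+00 -5.4561e+01 -2.7432e+01  6.4000e-02  1.9000e-02 -0.0000e+00]
ee_pos [175.426 599.3   191.08 ]
orientation [ 2.514e+00  1.883e+00 -2.000e-03]
ft_force [ 0.258 -0.247  0.016]
moment [-0.011 -0.028 -0.034]
width 87.83
scene [[385.8, 0.0, 327.2], [0.0, 385.8, 197.2], [0.0, 0.0, 1.0]] [1144. -573.  793.] [[0.64, 0.77, 0.0], [0.54, -0.44, -0.72], [-0.55, 0.46, -0.69]]
top [[489.3, 0.0, 318.0], [0.0, 489.3, 201.9], [0.0, 0.0, 1.0]] [ 521. -146. 1188.] [[0.01, -1.0, -0.02], [-0.99, -0.01, -0.1], [0.1, 0.02, -0.99]]
```

View pics/s0.png

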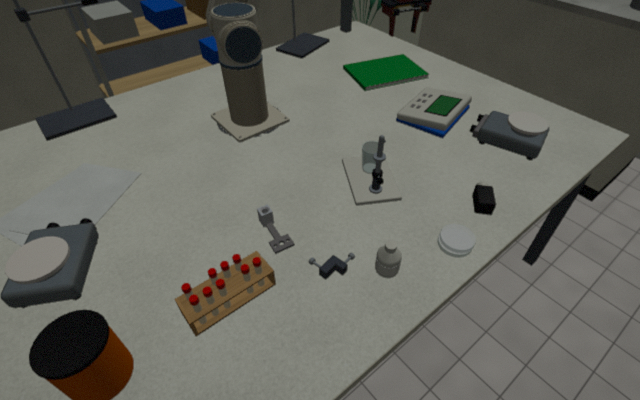

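View pics/t0.png

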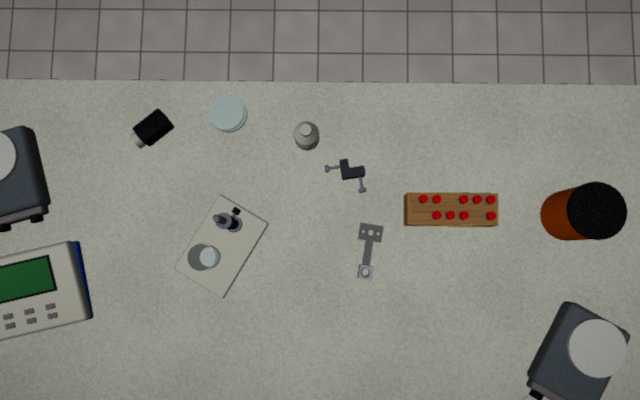

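The scene picture shows the holder lying at about (272,228), the stand at (372,180) with the post near (378,165), and the beaker at (372,157). In the top picture the holder hub is at (365,271), its head at (371,232), the post top at about (222,219) and the beaker at (205,257). I'll enlarge these areas.

Run:
```python
import cv2
s=cv2.imread("pics/s0.png");t=cv2.imread("pics/t0.png")
def c(im,x,y,w,h,f,k): cv2.imwrite("pics/"+f,cv2.resize(im[y:y+h,x:x+w],None,fx=k,fy=k,interpolation=cv2.INTER_CUBIC))
c(s,335,120,80,90,"s0a.png",6)
c(t,165,190,110,110,"t0a.png",5)
c(t,345,215,50,70,"t0b.png",8)
c(s,250,195,55,60,"s0b.png",9)
```

```text
(no output)
```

View pics/s0a.png

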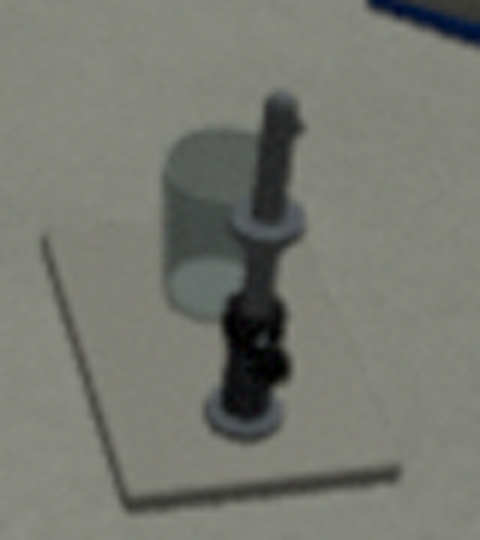

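View pics/t0a.png

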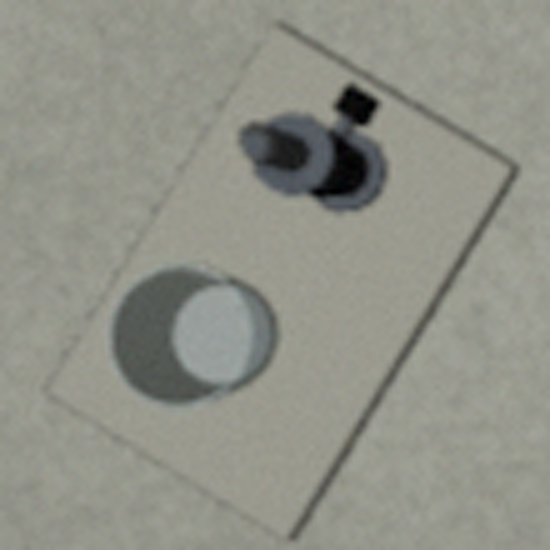

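View pics/t0b.png

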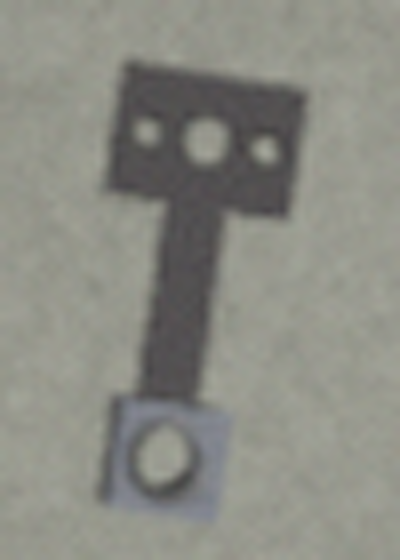

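View pics/s0b.png

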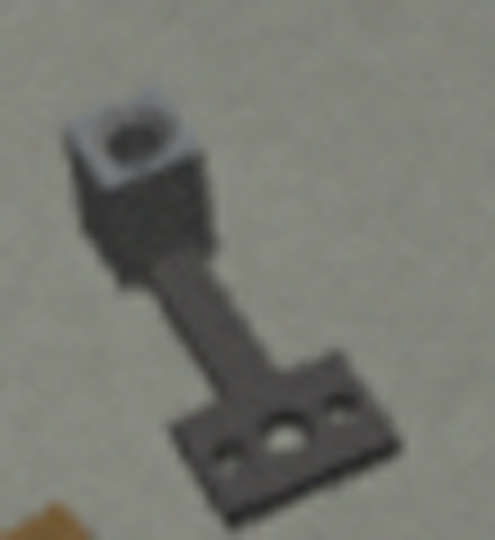

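Run:
```python
from h import *
def u(x,y,k,ox,oy): return (x+.5)/k-.5+ox,(y+.5)/k-.5+oy
T=lambda x,y:u(x,y,5,165,190); S=lambda x,y:u(x,y,6,335,120)
tb=lambda x,y:u(x,y,8,345,215); sb=lambda x,y:u(x,y,9,250,195)
print("flange",two(*S(268,220),*T(293,153)))
print("foot disc", onz("top",*T(345,170),20),onz("scene",*S(245,412),20))
print("tip",two(*S(281,100),*T(256,143)))
print("hub top",onz("top",*tb(172,459),47),onz("scene",*sb(137,138),47),two(*sb(137,138),*tb(172,459)))
print("hole",onz("top",*tb(207,140),8),onz("scene",*sb(286,430),8))
print("beaker top/bot",onz("top",*T(180,335),100),onz("top",*T(223,335),15),onz("scene",*S(222,172),100),onz("scene",*S(212,290),15))
for n,f,pts in(("top",T,[(278,22),(518,168),(292,540),(46,390)]),): 
    for p in pts: print("plate",onz(n,*f(*p),15))
for p in [(42,238),(128,500),(397,465)]: print("plate s",onz("scene",*S(*p),15))
```

```text
flange (array([588.84411602,  75.39688577, 138.69401465]), np.float64(0.5892073644499778))
foot disc [588.48951937  74.9142568   20.        ] [589.76627259  75.34162672  20.        ]
tip (array([588.00703539,  76.17186373, 204.25601987]), np.float64(0.8017162485934833))
hub top [ 479.57155215 -240.33839261   47.        ] [ 481.6868615  -238.51732146   47.        ] (array([ 480.24919209, -239.26594402,   46.28628948]), np.float64(2.653920981986449))
hole [ 573.3731304 -253.6401765    8.       ] [ 574.07879773 -252.25429088    8.        ]
beaker top/bot [509.59314264 130.78824688 100.        ] [509.00966572 131.7786112   15.        ] [514.30328123 123.85689222 100.        ] [507.62602944 133.06456465  15.        ]
plate [660.08526296 110.77189106  15.        ]
plate [590.89353233  -7.51747844  15.        ]
plate [412.97616137  95.28814194  15.        ]
plate [481.64921025 215.62893569  15.        ]
plate s [417.9816472  92.7187549  15.       ]
plate s [594.99018682  -7.48297585  15.        ]
plate s [659.97008109 109.77404481  15.        ]
```

Both cameras agree. The post is at (588.7, 75.5) with the flange at about z 138.7. The beaker is near (509, 131.5) and the hub at (480.3, -239.5), with the holder yawed -8.2°. I'm moving towards the hub now.

Request:
{"api": "arm_command", "payload": {"increments": [[[-2.25,3,0],0],[[-2.25,3,0],0],[[-2.25,3,0],0],[[-2.25,3,0],0],[[-2.25,3,0],0],[[-2.25,3,0],0],[[-2.25,3,0],0],[[-2.25,3,0],0],[[-2.25,3,0],0],[[-2.25,3,0],0]], "gripper": 1}}

```text
t: 1.1
ee_pos: [404.1, 290.3, 188.1]
orientation: [2.505, 1.893, -0.008]
ft_force: [0.8, 0.3, 0.3]
width: 87.7
```

Request:
{"api": "arm_command", "payload": {"increments": [[[-3.5,1.6,0],0],[[-3.5,1.6,0],0],[[-3.5,1.6,0],0],[[-3.5,1.6,0],0],[[-3.5,1.6,0],0],[[-3.5,1.6,0],0],[[-3.5,1.6,0],0],[[-3.5,1.6,0],0],[[-3.5,1.6,0],0],[[-3.5,1.6,0],0],[[-3.5,1.6,0],0],[[-3.5,1.6,0],0],[[-3.5,1.6,0],0],[[-3.5,1.6,0],0]]}}

```text
t: 2.5
ee_pos: [485.6, -264.2, 188.0]
orientation: [-2.506, -1.892, 0.01]
ft_force: [0.3, 0.0, 0.4]
width: 87.4
```

Request:
{"api": "arm_command", "payload": {"increments": [[[0,0,0],8.5],[[0,0,0],8.5],[[0,0,0],8.5],[[0,0,0],8.5],[[0,0,0],8.5],[[0,0,0],8.5],[[0,0,0],8.5],[[0,0,0],8.5],[[0,0,0],8.5],[[0,0,0],8.5],[[0,0,0],8.5],[[0,0,0],8.5],[[0,0,0],8.5],[[0,0,0],8.5],[[0,0,0],8.5],[[0,0,0],8.5],[[0,0,0],8.5],[[0,0,0],8.5],[[0,0,0],8.5],[[0,0,0],8.5]]}}

```text
t: 4.5
ee_pos: [480.1, -267.7, 180.2]
orientation: [2.053, -2.363, -0.023]
ft_force: [0.1, -0.5, 0.6]
width: 87.6
```

```bash
cat >> h.py <<'E'
def go(P,yaw):
    o=get_obs(); R=cv2.Rodrigues(np.array(o["orientation"],float))[0]
    d=R.T@(np.array(P,float)-o["ee_pos"])/10
    y=np.degrees(np.arctan2(R[1,0],R[0,0])); tu=-((yaw-y+180)%360-180)
    print("pos",np.round(o["ee_pos"],1),"yaw",round(y,2),"tilt z",R[:,2].round(4),"d cm",d.round(2),"turn",round(tu,2),"F",np.round(o["ft_force"],1),"M",np.round(o["moment"],2),"w",o["width"],"q6",o["qpos"][5])
E
python3 - <<'E'
from h import *
go([480.3,-239.5,80],-98.2)
snap("top","t1.png")
E
```

```text
pos [ 480.1 -267.7  180.2] yaw -98.04 tilt z [-0.018   0.0037 -0.9998] d cm [-2.79  0.19 10.03] turn 0.16 F [ 0.1 -0.5  0.6] M [ 0.03  0.16 -0.02] w 87.56281770432022 q6 1.1879829827287143
```

View pics/t1.png

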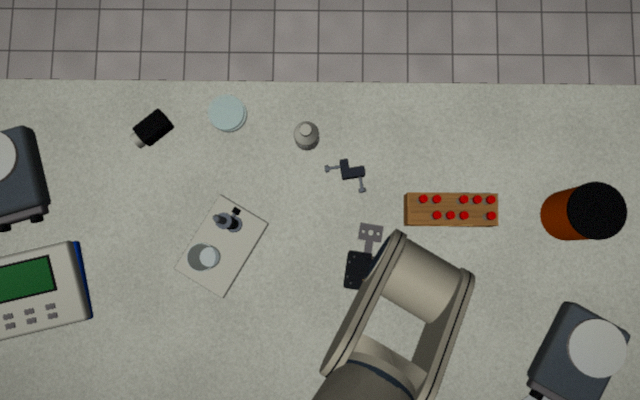

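Request:
{"api": "arm_command", "payload": {"increments": [[[-1.4,0.1,3.3],0.1],[[-1.4,0.1,3.3],0.1],[[0,0,3.3],0]]}}

```text
t: 4.85
ee_pos: [484.6, -241.3, 83.2]
orientation: [2.05, -2.371, -0.006]
ft_force: [-0.1, -0.5, -0.5]
width: 88.2
```

Run:
```python
from h import *
go([480.3,-239.5,12],-98.2)
```

```text
pos [ 484.6 -241.3   83.2] yaw -98.3 tilt z [-0.0081 -0.0018 -1.    ] d cm [-0.14  0.39  7.12] turn -0.1 F [-0.1 -0.5 -0.5] M [ 0.03  0.15 -0.01] w 88.16084048604118 q6 1.2402541837953265
```

Request:
{"api": "arm_command", "payload": {"increments": [[[0,0,0],0]]}}

```text
t: 4.95
ee_pos: [481.5, -239.4, 79.5]
orientation: [2.052, -2.365, -0.018]
ft_force: [0.2, -0.3, 0.2]
width: 87.8
```

Run:
```python
from h import *
go([480.3,-239.5,12],-98.2)
```

```text
pos [ 481.5 -239.4   79.5] yaw -98.12 tilt z [-0.0151  0.0018 -0.9999] d cm [0.02 0.02 6.75] turn 0.08 F [ 0.2 -0.3  0.2] M [0.05 0.12 0.  ] w 87.7849930451733 q6 1.2376062071956004
```

Request:
{"api": "arm_command", "payload": {"increments": [[[0,0,3],0],[[0,0,2],0],[[0,0,0.8],0],[[0,0,0],0]]}}

```text
t: 5.35
ee_pos: [483.3, -240.9, 23.6]
orientation: [2.061, -2.359, -0.013]
ft_force: [0.4, 0.2, 0.4]
width: 87.9
```

Run:
```python
from h import *
go([480.3,-239.5,12],-98.2)
snap("scene","s2.png")
```

```text
pos [ 483.3 -240.9   23.6] yaw -97.72 tilt z [-1.200e-02  2.000e-04 -9.999e-01] d cm [-0.1   0.3   1.16] turn 0.48 F [0.4 0.2 0.4] M [ 0.05  0.14 -0.01] w 87.94437513940461 q6 1.2308743917423575
```

View pics/s2.png

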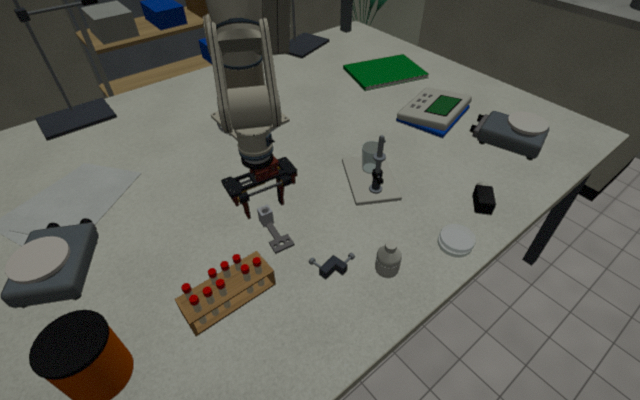

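Run:
```python
from h import *
print(proj("scene",[483,-241,24]),proj("scene",[480.3,-239.5,47]),proj("scene",[480,-239.5,100]))
s=cv2.imread("pics/s2.png")
cv2.imwrite("pics/s2a.png",cv2.resize(s[140:260,210:310],None,fx=5,fy=5,interpolation=cv2.INTER_CUBIC))
```

```text
[265.18050159 216.45075851] [264.18661346 209.76899584] [261.90328008 195.46875406]
```

View pics/s2a.png

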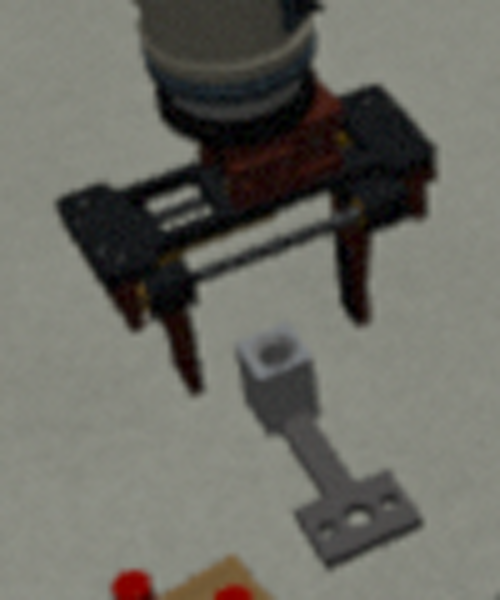

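Run:
```python
from h import *
o=get_obs(); R=cv2.Rodrigues(np.array(o["orientation"],float))[0]; p=np.array(o["ee_pos"])
print(p)
for s in(-57,-44,44,57):
  for y in (-10,10): print(s,y,[proj(n,p+R@[s,y,0]).round(1).tolist() for n in("scene","top")])
t=snap("top","t3.png")
cv2.imwrite("pics/t3a.png",cv2.resize(t[200:320,310:430,::-1],None,fx=5,fy=5,interpolation=cv2.INTER_CUBIC))
```

```text
[ 483.74425437 -241.21433056   24.20571434]
-57 -10 [[285.6, 211.0], [342.3, 261.9]]
-57 10 [[282.3, 206.6], [341.1, 270.4]]
-44 -10 [[281.4, 212.8], [347.7, 262.7]]
-44 10 [[278.1, 208.3], [346.5, 271.2]]
44 -10 [[251.8, 225.3], [384.8, 268.4]]
44 10 [[248.8, 220.5], [383.6, 276.9]]
57 -10 [[247.3, 227.2], [390.3, 269.2]]
57 10 [[244.3, 222.4], [389.1, 277.7]]
```

View pics/t3a.png

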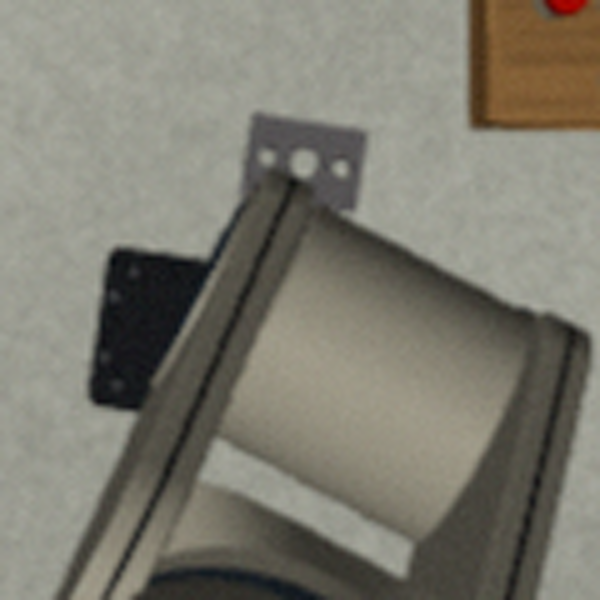

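Run:
```python
from h import *
o=get_obs(); R=cv2.Rodrigues(np.array(o["orientation"],float))[0]; p=np.array(o["ee_pos"])
for z in(-80,-100,-120):
  for q in([-89,0],[-89,37],[-89,-37]): print(z,q,[proj(n,p+R@[*q,z]).round(1).tolist() for n in("scene","top")])
for z in(0,-10,-20): print(z,[proj("scene",p+R@[x,0,z]).round(1).tolist() for x in(-50,50)])
```

```text
-80 [-89, 0] [[292.7, 183.5], [328.5, 264.3]]
-80 [-89, 37] [[286.2, 175.6], [326.0, 281.2]]
-80 [-89, -37] [[299.4, 191.7], [331.0, 247.6]]
-100 [-89, 0] [[292.3, 177.9], [328.5, 264.5]]
-100 [-89, 37] [[285.8, 170.0], [326.0, 281.6]]
-100 [-89, -37] [[299.1, 186.0], [331.1, 247.4]]
-120 [-89, 0] [[291.9, 172.1], [328.6, 264.6]]
-120 [-89, 37] [[285.3, 164.3], [326.0, 282.1]]
-120 [-89, -37] [[298.8, 180.2], [331.2, 247.2]]
0 [[281.7, 209.7], [248.2, 223.7]]
-10 [[281.4, 207.2], [247.7, 221.2]]
-20 [[281.2, 204.7], [247.2, 218.7]]
```

Request:
{"api": "arm_command", "payload": {"increments": [[[-0.1,0.35,0.8],0.4],[[0,0,0.7],0],[[0,0,0],0]]}}

```text
t: 5.75
ee_pos: [482.2, -240.9, 11.5]
orientation: [2.054, -2.369, -0.002]
ft_force: [-0.6, 0.0, 0.2]
width: 87.8
```

Run:
```python
from h import *
go([480.3,-239.5,9],-98.2)
```

```text
pos [ 482.2 -240.9   11.5] yaw -98.15 tilt z [-0.0056 -0.0032 -1.    ] d cm [-0.11  0.21  0.25] turn 0.05 F [-0.6  0.   0.2] M [0.04 0.16 0.  ] w 87.79327426391943 q6 1.2381893549703011
```

Request:
{"api": "arm_command", "payload": {"increments": [[[-0.1,0.15,-0.02],0],[[0,0,-0.02],0],[[0,0,-0.02],0],[[0,0,-0.02],0],[[0,0,-0.02],0]], "gripper": 0}}

```text
t: 6.25
ee_pos: [481.1, -239.7, 13.1]
orientation: [2.054, -2.369, -0.001]
ft_force: [-0.4, 0.1, 0.3]
width: 51.5
```

Request:
{"api": "arm_command", "payload": {"increments": [[[0,0,-0.02],0],[[0,0,-0.02],0],[[0,0,-0.02],0]]}}

```text
t: 6.55
ee_pos: [481.2, -239.7, 13.8]
orientation: [2.054, -2.369, -0.001]
ft_force: [0.0, 0.4, -0.8]
width: 31.6
```

Run:
```python
from h import *
go([480.3,-239.5,9],-98.2)
```

```text
pos [ 481.2 -239.7   13.8] yaw -98.14 tilt z [-0.0049 -0.0035 -1.    ] d cm [-0.01  0.09  0.48] turn 0.06 F [ 0.   0.4 -0.8] M [-0.08  0.08  0.04] w 31.583284539018763 q6 1.2389111120042966
```

Request:
{"api": "arm_command", "payload": {"increments": [[[0,0,-1],0],[[0,0,-2],0],[[0,0,-3],0],[[0,0,-3],0],[[0,0,-3],0],[[0,0,-3],0],[[0,0,-3],0],[[0,0,-3],0],[[0,0,-2],0],[[0,0,-1],0],[[0,0,0],0]]}}

```text
t: 7.65
ee_pos: [479.7, -237.4, 267.6]
orientation: [2.054, -2.368, -0.005]
ft_force: [-0.6, 0.9, -1.7]
width: 31.1
```

Run:
```python
from h import *
go([588.7,75.5,255],-98.2)
s=snap("scene","s4.png")
cv2.imwrite("pics/s4a.png",cv2.resize(s[80:260,180:340,::-1],None,fx=3.3,fy=3.3,interpolation=cv2.INTER_CUBIC))
```

```text
pos [ 479.7 -237.4  267.6] yaw -98.14 tilt z [-0.0076 -0.0021 -1.    ] d cm [-32.53  -6.37   1.11] turn 0.06 F [-0.6  0.9 -1.7] M [ 0.01  0.16 -0.  ] w 31.11347282989306 q6 1.2365597700152815
```

View pics/s4a.png

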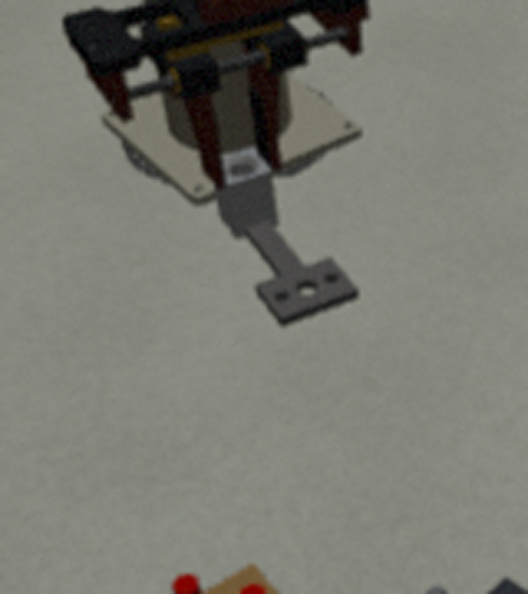

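The holder is gripped and hanging level. Next I carry it over to the post.

Request:
{"api": "arm_command", "payload": {"increments": [[[-1,-0.2,0],0],[[-2.3,-0.4,0],0],[[-2.7,-0.5,0],0],[[-2.7,-0.5,0],0],[[-2.7,-0.5,0],0],[[-2.7,-0.5,0],0],[[-2.7,-0.5,0],0],[[-2.7,-0.5,0],0],[[-2.7,-0.5,0],0],[[-2.7,-0.5,0],0],[[-2.7,-0.5,0],0],[[-2,-0.5,0],0],[[-1,-0.2,0],0],[[0,0,0],0]]}}

```text
t: 9.1
ee_pos: [571.6, 78.7, 242.0]
orientation: [2.035, -2.349, -0.054]
ft_force: [-0.6, -0.2, -1.9]
width: 31.3
```

Request:
{"api": "arm_command", "payload": {"increments": [[[0,0,-0.04],-4],[[0,0,-0.04],-8],[[0,0,-0.04],-8],[[0,0,-0.04],-8],[[0,0,-0.04],-8],[[0,0,-0.04],-8],[[0,0,-0.04],-8],[[0,0,-0.04],-8],[[0,0,-0.04],-8],[[0,0,-0.04],-8],[[0,0,-0.04],-8],[[0,0,-0.04],-8],[[0,0,-0.04],-8],[[0,0,-0.04],-8],[[0,0,-0.04],-8],[[0,0,-0.04],-8],[[0,0,-0.04],-8],[[0,0,-0.04],-8],[[0,0,-0.04],-8],[[0,0,-0.04],-4]]}}

```text
t: 11.1
ee_pos: [556.1, 59.4, 237.4]
orientation: [-2.699, -1.535, 0.105]
ft_force: [0.1, -0.2, -1.1]
width: 31.2
```

Run:
```python
from h import *
go([588.7,75.5,235],54.9)
```

```text
pos [556.1  59.4 237.4] yaw 59.32 tilt z [-0.0759 -0.0029 -0.9971] d cm [ 3.06  1.98 -0.01] turn 4.42 F [ 0.1 -0.2 -1.1] M [-0.02 -0.02 -0.03] w 31.2489146143282 q6 -0.9523763173497364
```

Request:
{"api": "arm_command", "payload": {"increments": [[[0,0,0],0],[[0,0,0],0],[[0,0,0],0],[[0,0,0],0]]}}

```text
t: 11.5
ee_pos: [554.4, 57.1, 236.2]
orientation: [-2.703, -1.525, 0.109]
ft_force: [-0.7, -0.7, -1.1]
width: 31.4
```

Run:
```python
from h import *
go([588.7,75.5,235],54.9); o=get_obs(); print(np.round(o["qpos"],4),np.round(o["qvel"],4),np.round(o["joint_torque"],1))
```

```text
pos [554.4  57.1 236.2] yaw 58.95 tilt z [-0.0785 -0.0035 -0.9969] d cm [ 3.35  1.98 -0.15] turn 4.05 F [-0.7 -0.7 -1.1] M [-0.05 -0.12 -0.02] w 31.438590529015904 q6 -0.9490759052967
[ 0.0795  0.3161  1.683   0.003   1.2211 -0.9491] [-0.0025  0.0004  0.0042 -0.0015 -0.002   0.0108] [ -0.  -49.4 -28.6   0.    0.4  -0. ]
```

Request:
{"api": "arm_command", "payload": {"increments": [[[1.5,1,-0.5],0],[[1.5,1,-0.5],0]]}}

```text
t: 11.7
ee_pos: [586.4, 71.8, 243.3]
orientation: [-2.705, -1.521, 0.113]
ft_force: [0.3, -0.3, -1.2]
width: 31.5
```

Run:
```python
from h import *
go([588.7,75.5,235],54.9); o=get_obs(); print(np.round(o["qpos"],4),np.round(o["qvel"],4))
```

```text
pos [586.4  71.8 243.3] yaw 58.79 tilt z [-0.0809 -0.0039 -0.9967] d cm [0.48 0.06 0.81] turn 3.89 F [ 0.3 -0.3 -1.2] M [-0.03 -0.11 -0.02] w 31.548212714972454 q6 -0.9268307157413284
[ 0.0993  0.3618  1.5997  0.0043  1.2612 -0.9268] [ 0.0963  0.2314 -0.4195  0.0053  0.2058  0.1075]
```

Request:
{"api": "arm_command", "payload": {"increments": [[[0,0,0],0]]}}

```text
t: 11.8
ee_pos: [588.0, 72.4, 243.6]
orientation: [-2.706, -1.521, 0.11]
ft_force: [-0.0, -0.9, -1.5]
width: 30.9
```

Run:
```python
from h import *
go([588.7,75.5,235],54.9); o=get_obs(); print(np.round(o["qpos"],4),np.round(o["qvel"],4))
```

```text
pos [588.   72.4 243.6] yaw 58.78 tilt z [-0.0792 -0.0036 -0.9969] d cm [ 0.34 -0.05  0.86] turn 3.88 F [-0.  -0.9 -1.5] M [ 0.01 -0.09  0.  ] w 30.911033672191223 q6 -0.92600376105912
[ 0.0999  0.3632  1.5968  0.0046  1.2609 -0.926 ] [-0.0096 -0.0146  0.0446 -0.0053  0.0104 -0.    ]
```

The tool has picked up a tilt of about 4.5°, too much for this bore. I'll test which motions reduce it while clear above the post.

Request:
{"api": "arm_command", "payload": {"increments": [[[0,0,-5],0],[[0,0,-5],0],[[0,0,0],0]]}}

```text
t: 12.1
ee_pos: [593.5, 72.2, 342.9]
orientation: [-2.704, -1.518, 0.121]
ft_force: [0.7, -0.6, -0.9]
width: 30.9
```

```bash
cat > g.py <<'E'
from h import *
go([588.7,75.5,235],54.9); o=get_obs(); print(np.round(o["qpos"],4),np.round(o["qvel"],3))
E
python3 g.py
```

```text
pos [593.5  72.2 342.9] yaw 58.74 tilt z [-0.0865 -0.0048 -0.9962] d cm [ 0.56  0.19 10.79] turn 3.84 F [ 0.7 -0.6 -0.9] M [-0.01 -0.14  0.03] w 30.89325536974511 q6 -0.9249326406089294
[ 0.099   0.299   1.4632  0.0038  1.4661 -0.9249] [-0.002  0.036  0.105 -0.002 -0.046  0.002]
```

Request:
{"api": "arm_command", "payload": {"increments": [[[0,0,1],0],[[0,0,1],0],[[0,0,1],0],[[0,0,1],0],[[0,0,1],0],[[0,0,1],0],[[0,0,0],0]]}}

```text
t: 12.8
ee_pos: [581.8, 70.8, 270.5]
orientation: [-2.7, -1.514, 0.138]
ft_force: [-1.4, 0.4, -2.0]
width: 31.0
```

```bash
python3 g.py
```

```text
pos [581.8  70.8 270.5] yaw 58.71 tilt z [-0.0987 -0.0063 -0.9951] d cm [0.96 0.63 3.46] turn 3.81 F [-1.4  0.4 -2. ] M [-0.01 -0.06  0.08] w 31.015765647273803 q6 -0.9246156053402625
[ 0.0988  0.3401  1.5687  0.0036  1.3318 -0.9246] [ 0.    -0.002 -0.011 -0.     0.003  0.   ]
```

Request:
{"api": "arm_command", "payload": {"increments": [[[0,0,-4],0],[[0,0,4],0],[[0,0,-4],0],[[0,0,4],0]]}}

```text
t: 13.2
ee_pos: [577.6, 70.4, 274.9]
orientation: [-2.695, -1.511, 0.156]
ft_force: [2.5, -0.3, -0.8]
width: 31.3
```

```bash
python3 g.py
```

```text
pos [577.6  70.4 274.9] yaw 58.75 tilt z [-0.1113 -0.0075 -0.9938] d cm [1.27 1.04 3.84] turn 3.85 F [ 2.5 -0.3 -0.8] M [-0.03 -0.24 -0.02] w 31.34243875606009 q6 -0.924518357807841
[ 0.0988  0.3368  1.5642  0.0036  1.3524 -0.9245] [ 0.001  0.364  0.759 -0.002 -0.712  0.   ]
```

Request:
{"api": "arm_command", "payload": {"increments": [[[-4,0.5,0],0],[[-4,0.5,0],0],[[-4,0.5,0],0],[[-4,0.5,0],0],[[-4,0.5,0],0],[[-4,0.5,0],0]]}}

```text
t: 13.8
ee_pos: [475.1, -153.3, 283.2]
orientation: [-2.685, -1.521, 0.166]
ft_force: [0.6, -0.8, -2.1]
width: 31.4
```

```bash
python3 g.py
```

```text
pos [ 475.1 -153.3  283.2] yaw 59.26 tilt z [-0.1185 -0.0083 -0.9929] d cm [25.74 -1.62  3.24] turn 4.36 F [ 0.6 -0.8 -2.1] M [-0.06 -0.08 -0.01] w 31.386003438385565 q6 -1.3236231235501061
[-0.3062  0.1971  1.7336 -0.0451  1.322  -1.3236] [-0.764 -0.134  0.11  -0.092 -0.015 -0.734]
```

Request:
{"api": "arm_command", "payload": {"increments": [[[0,0,4],0],[[0,0,4],0],[[0,0,4],0],[[0,0,3],0]]}}

```text
t: 14.2
ee_pos: [462.0, -162.5, 137.0]
orientation: [-2.704, -1.518, 0.148]
ft_force: [-0.1, -0.0, -0.3]
width: 31.1
```

```bash
python3 g.py
```

```text
pos [ 462.  -162.5  137. ] yaw 58.76 tilt z [-0.101  -0.0144 -0.9948] d cm [ 26.22  -2.42 -11.37] turn 3.86 F [-0.1 -0.  -0.3] M [-0.01 -0.05 -0.01] w 31.052019004656845 q6 -1.3199998755519045
[-0.3302  0.3497  1.9025 -0.0558  0.9813 -1.32  ] [-0.035  0.388  0.261 -0.025 -0.695  0.019]
```

Request:
{"api": "arm_command", "payload": {"increments": [[[0,0,0],0]]}}

```text
t: 14.3
ee_pos: [459.3, -161.8, 134.1]
orientation: [-2.7, -1.515, 0.154]
ft_force: [-0.6, 0.8, -0.7]
width: 31.1
```

```bash
python3 g.py
```

```text
pos [ 459.3 -161.8  134.1] yaw 58.75 tilt z [-0.1072 -0.0122 -0.9942] d cm [ 26.27  -2.25 -11.71] turn 3.85 F [-0.6  0.8 -0.7] M [-0.1  -0.03 -0.  ] w 31.117088389961292 q6 -1.3199346582377516
[-0.3307  0.3536  1.9059 -0.0558  0.9806 -1.3199] [-0.002 -0.035 -0.045  0.003  0.031  0.001]
```

Request:
{"api": "arm_command", "payload": {"increments": [[[0,0,1],0],[[0,0,1],0],[[0,0,1],0],[[0,0,0],0]]}}

```text
t: 14.7
ee_pos: [459.7, -163.2, 105.9]
orientation: [-2.704, -1.518, 0.148]
ft_force: [-0.8, -0.8, -1.0]
width: 31.3
```

```bash
python3 g.py
```

```text
pos [ 459.7 -163.2  105.9] yaw 58.75 tilt z [-0.1009 -0.0144 -0.9948] d cm [ 26.2   -2.5  -14.49] turn 3.85 F [-0.8 -0.8 -1. ] M [-0.01 -0.11  0.02] w 31.25869881271557 q6 -1.3175901273865545
[-0.3329  0.3954  1.9259 -0.0589  0.9119 -1.3176] [ 0.002 -0.019 -0.026  0.001  0.01   0.001]
```

Request:
{"api": "arm_command", "payload": {"increments": [[[0,0,0],0],[[0,0,0],0],[[0,0,0],0],[[0,0,0],0]]}}

```text
t: 15.1
ee_pos: [461.5, -163.6, 107.6]
orientation: [-2.707, -1.52, 0.144]
ft_force: [0.2, 0.1, -1.1]
width: 31.2
```

```bash
python3 g.py
```

```text
pos [ 461.5 -163.6  107.6] yaw 58.76 tilt z [-0.0975 -0.0156 -0.9951] d cm [ 26.17  -2.6  -14.29] turn 3.86 F [ 0.2  0.1 -1.1] M [-0.04 -0.12  0.01] w 31.186001657385205 q6 -1.3176320434485462
[-0.3325  0.3932  1.9237 -0.0589  0.9128 -1.3176] [ 0.    -0.005 -0.005  0.001  0.001 -0.001]
```

At this low, inner pose the drift reverses and the tilt shrinks, so I'll use that: move to an azimuth where the drift points straight against the tilt.

Request:
{"api": "arm_command", "payload": {"increments": [[[3,-2.4,0.8],0.5],[[3,-2.4,0.8],0.5],[[3,-2.4,0.8],0.5],[[3,-2.4,0.8],0.5],[[0,0,0.5],0.5]]}}

```text
t: 15.6
ee_pos: [443.5, -8.6, 71.1]
orientation: [-2.751, -1.455, 0.136]
ft_force: [-0.6, -0.4, -1.9]
width: 30.8
```

```bash
python3 g.py
```

```text
pos [443.5  -8.6  71.1] yaw 55.88 tilt z [-0.0895 -0.017  -0.9958] d cm [ 14.02   6.17 -17.77] turn 0.98 F [-0.6 -0.4 -1.9] M [ 0.   -0.02  0.06] w 30.830318389749245 q6 -0.983659444807945
[-0.031   0.4018  2.0385 -0.0278  0.7906 -0.9837] [-0.039  0.082  0.014 -0.034 -0.125  0.06 ]
```

Request:
{"api": "arm_command", "payload": {"increments": [[[0,0,0.05],0],[[0,0,0.05],0],[[0,0,0.05],0],[[0,0,0.05],0],[[0,0,0.05],0]]}}

```text
t: 16.1
ee_pos: [444.7, -10.5, 69.2]
orientation: [-2.752, -1.455, 0.134]
ft_force: [-0.9, 0.6, -0.9]
width: 31.0
```

```bash
python3 g.py
```

```text
pos [444.7 -10.5  69.2] yaw 55.84 tilt z [-0.0876 -0.0176 -0.996 ] d cm [ 14.12   5.97 -17.93] turn 0.94 F [-0.9  0.6 -0.9] M [-0.04 -0.1  -0.06] w 31.04684605238622 q6 -0.9857660818661057
[-0.0347  0.4058  2.0382 -0.0291  0.7849 -0.9858] [-0.015  0.007  0.    -0.001 -0.011 -0.002]
```

Request:
{"api": "arm_command", "payload": {"increments": [[[0,0,0],0],[[0,0,0],0],[[0,0,0],0],[[0,0,0],0],[[0,0,0],0]]}}

```text
t: 16.6
ee_pos: [445.0, -11.7, 69.4]
orientation: [-2.754, -1.452, 0.133]
ft_force: [0.2, -0.0, -1.5]
width: 30.9
```

```bash
python3 g.py
```

```text
pos [445.  -11.7  69.4] yaw 55.72 tilt z [-0.0871 -0.0174 -0.996 ] d cm [ 14.21   5.86 -17.9 ] turn 0.82 F [ 0.2 -0.  -1.5] M [ 0.01 -0.13  0.05] w 30.94752326349757 q6 -0.986065166818937
[-0.0371  0.4055  2.0377 -0.0292  0.7851 -0.9861] [-0.001 -0.001  0.002 -0.001 -0.     0.001]
```

Request:
{"api": "arm_command", "payload": {"increments": [[[0,0,-3],0],[[0,0,3],0],[[0,0,-3],0],[[0,0,3],0],[[0,0,0],0]]}}

```text
t: 17.1
ee_pos: [443.9, -11.3, 66.6]
orientation: [-2.75, -1.452, 0.141]
ft_force: [-0.9, 0.5, -1.6]
width: 31.2
```

```bash
python3 g.py
```

```text
pos [443.9 -11.3  66.6] yaw 55.78 tilt z [-0.0935 -0.0173 -0.9955] d cm [ 14.16   5.87 -18.27] turn 0.88 F [-0.9  0.5 -1.6] M [-0.02 -0.05 -0.06] w 31.234475261869854 q6 -0.986093851888162
[-0.0365  0.4124  2.0367 -0.0292  0.7857 -0.9861] [ 0.003 -0.111 -0.107  0.004  0.06  -0.001]
```

Request:
{"api": "arm_command", "payload": {"increments": [[[0,0,-1],0],[[0,0,-1],0],[[0,0,-1],0],[[0,0,-1],0],[[0,0,-1],0],[[0,0,0],0]]}}

```text
t: 17.7
ee_pos: [451.7, -10.3, 125.2]
orientation: [-2.753, -1.454, 0.133]
ft_force: [-0.4, 0.2, -1.3]
width: 31.3
```

```bash
python3 g.py
```

```text
pos [451.7 -10.3 125.2] yaw 55.77 tilt z [-0.087  -0.0175 -0.9961] d cm [ 14.07   5.75 -12.27] turn 0.87 F [-0.4  0.2 -1.3] M [ 0.02 -0.07  0.01] w 31.334753919909268 q6 -0.9888130561109478
[-0.0338  0.3148  1.9933 -0.0256  0.9201 -0.9888] [ 0.001 -0.006  0.01   0.001 -0.003  0.002]
```

Request:
{"api": "arm_command", "payload": {"increments": [[[0,0,5],0],[[0,0,0],0]]}}

```text
t: 17.9
ee_pos: [448.9, -11.2, 75.9]
orientation: [-2.755, -1.455, 0.128]
ft_force: [-2.1, 0.1, -1.5]
width: 31.2
```

```bash
python3 g.py
```

```text
pos [448.9 -11.2  75.9] yaw 55.77 tilt z [-0.0832 -0.0176 -0.9964] d cm [ 14.03   5.68 -17.16] turn 0.87 F [-2.1  0.1 -1.5] M [-0.05 -0.   -0.02] w 31.20835888706094 q6 -0.986486340570839
[-0.0359  0.3961  2.0293 -0.0287  0.799  -0.9865] [ 0.002 -0.147 -0.113  0.003  0.09  -0.003]
```

Request:
{"api": "arm_command", "payload": {"increments": [[[0,0,0],0]]}}

```text
t: 18.0
ee_pos: [449.5, -11.3, 76.6]
orientation: [-2.755, -1.455, 0.128]
ft_force: [1.0, -0.5, -0.6]
width: 31.2
```

```bash
python3 g.py
```

```text
pos [449.5 -11.3  76.6] yaw 55.77 tilt z [-0.0833 -0.0176 -0.9964] d cm [ 14.     5.63 -17.09] turn 0.87 F [ 1.  -0.5 -0.6] M [-0.04 -0.06  0.01] w 31.22988866693147 q6 -0.9865465080581856
[-0.0359  0.3956  2.0277 -0.0287  0.8012 -0.9865] [-0.002  0.037  0.039 -0.     0.    -0.   ]
```

That cycle of slow up, then a fast drop and settle, cuts the tilt by about 0.01 rad. I'll repeat it.

Request:
{"api": "arm_command", "payload": {"increments": [[[0,0,-1],0],[[0,0,-1],0],[[0,0,-1],0],[[0,0,-1],0],[[0,0,-1],0],[[0,0,0],0],[[0,0,5],0],[[0,0,0.3],0],[[0,0,-1],0],[[0,0,-1],0],[[0,0,-1],0],[[0,0,-1],0],[[0,0,-1],0],[[0,0,0],0],[[0,0,5],0],[[0,0,0.3],0]]}}

```text
t: 19.6
ee_pos: [461.6, -11.3, 94.6]
orientation: [-2.769, -1.462, 0.09]
ft_force: [-1.0, 0.3, -2.5]
width: 31.5
```

```bash
python3 g.py
```

```text
pos [461.6 -11.3  94.6] yaw 55.71 tilt z [-0.0553 -0.0185 -0.9983] d cm [ 13.67   5.09 -14.88] turn 0.81 F [-1.   0.3 -2.5] M [-0.02  0.03 -0.04] w 31.48389244083548 q6 -0.9870521593825838
[-0.0352  0.3649  2.0131 -0.028   0.8185 -0.9871] [ 0.001 -0.079 -0.096  0.002  0.008 -0.   ]
```

Request:
{"api": "arm_command", "payload": {"increments": [[[0,0,-1],0],[[0,0,-1],0],[[0,0,-1],0],[[0,0,-1],0],[[0,0,-1],0],[[0,0,0],0],[[0,0,5],0],[[0,0,1.5],0],[[0,0,-1],0],[[0,0,-1],0],[[0,0,-1],0],[[0,0,-1],0],[[0,0,-1],0],[[0,0,0],0],[[0,0,5],0],[[0,0,1.5],0]]}}

```text
t: 21.2
ee_pos: [474.3, -11.9, 88.0]
orientation: [2.772, 1.464, -0.046]
ft_force: [0.3, -0.8, -1.7]
width: 31.2
```

```bash
python3 g.py
```

```text
pos [474.3 -11.9  88. ] yaw 55.68 tilt z [-0.0231 -0.0196 -0.9995] d cm [ 13.24   4.4  -15.13] turn 0.78 F [ 0.3 -0.8 -1.7] M [-0.   -0.03 -0.09] w 31.22058919863193 q6 -0.9861541553240705
[-0.0356  0.3779  2.0127 -0.0292  0.7736 -0.9862] [-0.004  0.165  0.001 -0.008 -0.312  0.007]
```

Request:
{"api": "arm_command", "payload": {"increments": [[[0,0,-1],0],[[0,0,-1],0],[[0,0,-1],0],[[0,0,-1],0],[[0,0,-1],0],[[0,0,0],0],[[0,0,5],0],[[0,0,1.5],0],[[0,0,-1],0],[[0,0,-1],0],[[0,0,-1],0],[[0,0,-1],0],[[0,0,-1],0],[[0,0,0],0],[[0,0,5],0],[[0,0,1],0],[[0,0,0],0]]}}

```text
t: 22.9
ee_pos: [484.7, -12.4, 83.0]
orientation: [2.761, 1.458, -0.012]
ft_force: [-1.0, 1.2, -1.7]
width: 31.2
```

```bash
python3 g.py
```

```text
pos [484.7 -12.4  83. ] yaw 55.67 tilt z [ 0.0021 -0.0204 -0.9998] d cm [ 12.89   3.83 -15.35] turn 0.77 F [-1.   1.2 -1.7] M [-0.04  0.02  0.02] w 31.21835206131563 q6 -0.9854510495140878
[-0.036   0.389   2.0112 -0.0301  0.7387 -0.9855] [-0.002  0.01   0.022 -0.     0.014 -0.002]
```

Request:
{"api": "arm_command", "payload": {"increments": [[[0,0,-2],0],[[0,0,-3],0],[[0,0,-4],0],[[0,0,-4],0],[[0,0,-3],0],[[0,0,-1],0]]}}

```text
t: 23.5
ee_pos: [482.7, -8.7, 264.0]
orientation: [2.763, 1.459, -0.018]
ft_force: [0.1, -0.5, -1.7]
width: 31.2
```

```bash
python3 g.py
```

```text
pos [482.7  -8.7 264. ] yaw 55.67 tilt z [-0.0022 -0.02   -0.9998] d cm [12.97  3.98  2.71] turn 0.77 F [ 0.1 -0.5 -1.7] M [ 0.01  0.02 -0.02] w 31.162937841855015 q6 -0.9913409171109957
[-0.0284  0.1262  1.8597 -0.0219  1.1573 -0.9913] [ 0.005 -0.119 -0.097  0.003  0.231 -0.003]
```

Request:
{"api": "arm_command", "payload": {"increments": [[[2,0.5,0],0.2],[[3,0.7,0],0.2],[[3,0.7,0],0.2],[[3,0.7,0],0.2],[[1,0.2,0],0]]}}

```text
t: 24.0
ee_pos: [575.4, 75.5, 266.3]
orientation: [2.774, 1.434, -0.013]
ft_force: [0.2, 0.4, -1.0]
width: 31.5
```

```bash
python3 g.py
```

```text
pos [575.4  75.5 266.3] yaw 54.68 tilt z [ 0.0015 -0.0205 -0.9998] d cm [0.82 1.05 3.13] turn -0.22 F [ 0.2  0.4 -1. ] M [ 0.01  0.04 -0.02] w 31.477838224011805 q6 -0.8245006541322272
[ 0.122   0.2808  1.6579 -0.022   1.204  -0.8245] [ 0.099  0.12  -0.145 -0.012  0.067  0.095]
```

Run:
```python
from h import *
s=snap("scene","s5.png");t=snap("top","t5.png")
go([588.7,75.5,235],54.9)
cv2.imwrite("pics/s5a.png",cv2.resize(s[60:210,320:420,::-1],None,fx=4,fy=4,interpolation=cv2.INTER_CUBIC))
cv2.imwrite("pics/t5a.png",cv2.resize(t[180:310,150:290,::-1],None,fx=4,fy=4,interpolation=cv2.INTER_CUBIC))
```

```text
pos [574.1  74.6 265.9] yaw 54.7 tilt z [ 1.000e-04 -2.100e-02 -9.998e-01] d cm [0.97 1.1  3.09] turn -0.2 F [ 0.3 -0.3 -1.5] M [0.01 0.   0.03] w 30.940748583864018 q6 -0.8257562629681444
```

View pics/s5a.png

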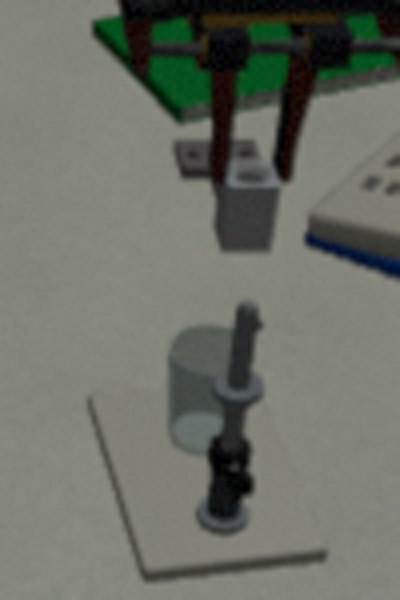

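View pics/t5a.png

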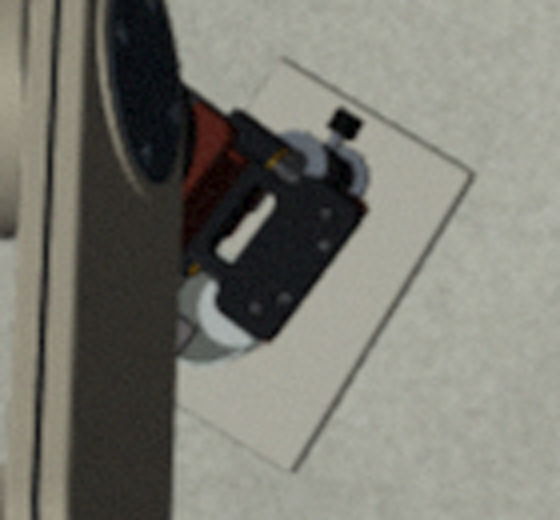

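Run:
```python
from h import *
s=cv2.imread("pics/s5.png")
cv2.imwrite("pics/s5b.png",cv2.resize(s[90:130,360:400],None,fx=14,fy=14,interpolation=cv2.INTER_CUBIC))
cv2.imwrite("pics/s5c.png",cv2.resize(s[130:165,360:400],None,fx=14,fy=14,interpolation=cv2.INTER_CUBIC))
```

```text
(no output)
```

View pics/s5b.png

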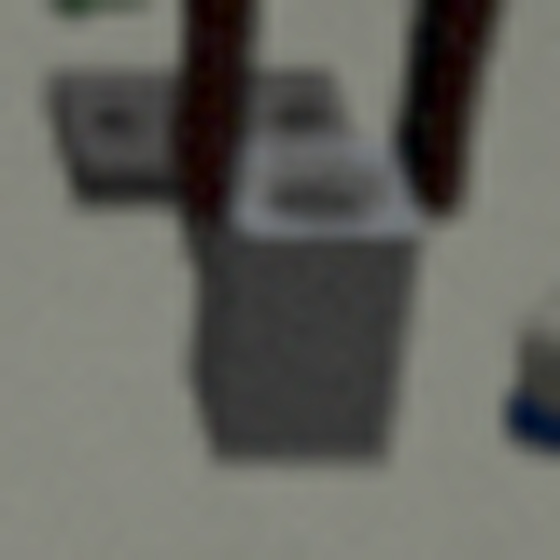

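View pics/s5c.png

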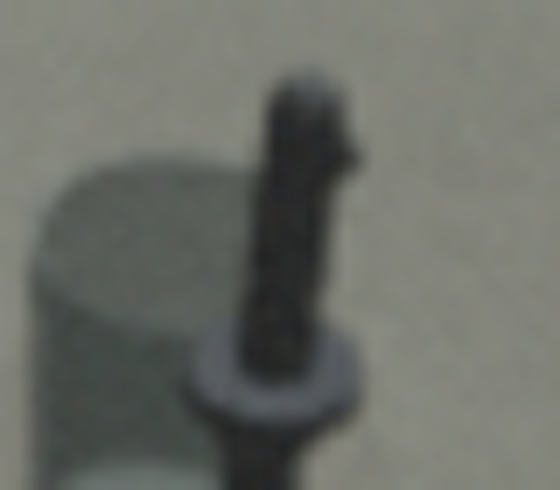

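Run:
```python
from h import *
def u(x,y): return (x+.5)/14-.5+360,(y+.5)/14-.5+90
a=np.radians(144.7); n=np.array([np.cos(a),np.sin(a)])
print("TCP",574.1,74.6)
for (l,r,z) in(((215,460),(383,462),252.1),((232,235),(420,238),299.1)):
    L=onz("scene",*u(*l),z);Rr=onz("scene",*u(*r),z); m=(L+Rr)/2
    print(z,L.round(1),Rr.round(1),np.linalg.norm(L-Rr).round(1),"yaw edge",np.degrees(np.arctan2(*(Rr-L)[[1,0]])).round(1),"hub",m[:2]+16*n)
print("bore rim",onz("scene",*u(322,193),299.1))
# head front edge bottom etc
def v(x,y): return (x+.5)/14-.5+360,(y+.5)/14-.5+130
print("post tip", onz("scene",*v(305,70),205.7), "flange",onz("scene",*v(275,372),138.7),"post mid at ball z",onz("scene",*v(302,140),187.6))
```

```text
TCP 574.1 74.6
252.1 [579.9  53.5 252.1] [599.6  76.6 252.1] 30.3 yaw edge 49.6 hub [576.70421814  74.26120926]
299.1 [580.3  51.3 299.1] [601.7  76.  299.1] 32.7 yaw edge 49.1 hub [577.95304548  72.92380855]
bore rim [580.26593994  73.62908993 299.1       ]
post tip [583.52992444  79.57595778 205.7       ] flange [588.41245311  75.96915148 138.7       ] post mid at ball z [582.27360685  82.65243608 187.6       ]
```

Request:
{"api": "arm_command", "payload": {"increments": [[[0.5,0.6,0.8],-0.2],[[0.4,0.5,1],0],[[0,0,0.7],0]]}}

```text
t: 24.4
ee_pos: [587.2, 73.1, 239.4]
orientation: [2.771, 1.439, -0.017]
ft_force: [-0.2, -0.5, -1.6]
width: 31.1
```

```bash
cat > g2.py <<'E'
from h import *
go([587.2,76,225],54.9)
E
python3 g2.py
```

```text
pos [587.2  73.1 239.4] yaw 54.88 tilt z [-8.000e-04 -2.180e-02 -9.998e-01] d cm [ 0.26 -0.18  1.43] turn -0.02 F [-0.2 -0.5 -1.6] M [-0. -0. -0.] w 31.06894430128092 q6 -0.8322035363515062
```

Request:
{"api": "arm_command", "payload": {"increments": [[[0.25,-0.1,0.7],0],[[0.05,0,0.5],0]]}}

```text
t: 24.6
ee_pos: [586.9, 74.8, 225.1]
orientation: [2.773, 1.437, -0.021]
ft_force: [-0.1, -0.0, -2.1]
width: 31.1
```

Run:
```python
from h import *
go([587.2,76,219],54.9)
s=snap("scene","s6.png")
cv2.imwrite("pics/s6b.png",cv2.resize(s[95:175,350:410,::-1],None,fx=9,fy=9*.83,interpolation=cv2.INTER_CUBIC))
```

```text
pos [586.9  74.8 225.1] yaw 54.79 tilt z [-0.0035 -0.0222 -0.9997] d cm [ 0.13 -0.05  0.6 ] turn -0.11 F [-0.1 -0.  -2.1] M [ 0.03  0.04 -0.02] w 31.095839412497583 q6 -0.8270424494456725
```

View pics/s6b.png

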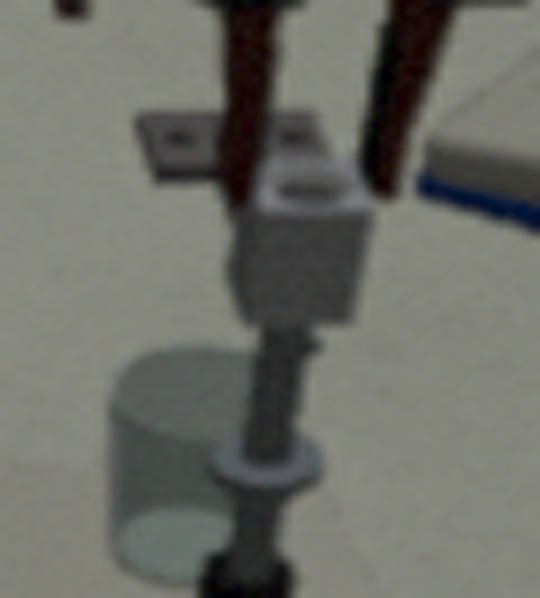

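Run:
```python
from h import *
s=cv2.imread("pics/s6.png").astype(float).mean(2)
for r in list(range(136,142))+list(range(143,155,2)):
    print(r,s[r,372:394].astype(int))
for c in(380,): print(s[130:146,c].astype(int))
print(proj("scene",[588.7,75.5,205]),proj("scene",[588.7,75.5,187.6]),proj("scene",[588.7,75.5,160]),proj("scene",[588.7,75.5,139]))
e=np.array([np.cos(np.radians(144.8)),np.sin(np.radians(144.8)),0]);f=np.array([-e[1],e[0],0])
hub=np.array([588.7,75.5,211.3])
for k in(-16,16): print("ideal bottom corner",proj("scene",hub-16*e+k*f), "top",proj("scene",hub-16*e+k*f+[0,0,47]))
```

```text
136 [130 129 127 119  85  56  60  59  61  62  60  62  56  59  58  56  66  98
 130 128 129 129]
137 [131 131 130 124 100  64  63  60  57  60  61  59  61  63  63  60  70 104
 129 129 129 130]
138 [129 131 131 129 121  89  79  55  55  58  55  55  68  88  94  94 100 115
 129 128 128 130]
139 [131 131 130 130 131 120 102  48  44  46  44  46  74 114 129 129 126 129
 128 127 127 130]
140 [122 123 126 127 131 126  99  49  37  41  45  42  61  95 126 129 129 127
 128 126 127 127]
141 [104 104 112 115 122 116  90  45  42  42  42  39  48  82 122 127 130 126
 127 126 126 124]
143 [ 90  89  91  89  90  83  53  35  43  39  39  64 103 129 129 129 130 130
 129 128 127 127]
145 [ 90  93  91  91  93  83  50  40  41  41  40  78 121 129 130 128 130 129
 128 129 130 130]
147 [ 90  88  90  94  88  80  42  40  43  42  49  86 128 130 130 130 128 129
 129 127 125 127]
149 [ 90  91  92  90  87  70  44  43  44  40  53  94 129 129 128 132 130 129
 129 130 130 130]
151 [ 92  93  94  93  83  60  41  40  41  41  74 119 129 128 128 128 129 130
 131 128 128 130]
153 [ 86  90  92  91  82  51  39  39  43  42  62  96 113 129 134 134 132 129
 129 128 129 129]
[61 59 59 58 58 59 61 57 55 44 37 42 40 43 42 41]
[381.6063949  136.20332249] [380.93555954 141.63142698] [379.9032782 149.9841933] [379.14285019 156.13724212]
ideal bottom corner [389.06570007 137.51034778] top [391.24134131 121.98780636]
ideal bottom corner [376.83702609 138.0171402 ] top [378.60325696 122.48154367]
```

Holder and post line up to within about 1 mm in the scene view: the hub's bottom edge spans 376 to 389 px, against an ideal 376.8 to 389.1. Starting the descent.

Request:
{"api": "arm_command", "payload": {"increments": [[[0.05,0,0.3],0],[[0,0,0.3],0],[[0,0,0.2],0]]}}

```text
t: 24.95
ee_pos: [586.6, 74.9, 215.9]
orientation: [2.773, 1.437, -0.022]
ft_force: [0.3, 0.5, -1.6]
width: 31.6
```

```bash
python3 g2.py
```

```text
pos [586.6  74.9 215.9] yaw 54.79 tilt z [-0.0045 -0.0224 -0.9997] d cm [ 0.11 -0.   -0.91] turn -0.11 F [ 0.3  0.5 -1.6] M [-0.01 -0.04  0.02] w 31.629789998823114 q6 -0.8263648622077235
```

Request:
{"api": "arm_command", "payload": {"increments": [[[0.05,0,0.3],0],[[0,0,0.3],0]]}}

```text
t: 25.15
ee_pos: [586.7, 76.1, 210.0]
orientation: [2.775, 1.438, -0.021]
ft_force: [-2.2, 3.1, 0.6]
width: 31.0
```

```bash
python3 g2.py
```

```text
pos [586.7  76.1 210. ] yaw 54.78 tilt z [-0.0043 -0.0208 -0.9998] d cm [-0.01  0.06 -1.5 ] turn -0.12 F [-2.2  3.1  0.6] M [0.51 0.4  0.02] w 31.004144378510624 q6 -0.8255815777122112
```

Request:
{"api": "arm_command", "payload": {"increments": [[[0.02,-0.08,0.2],0],[[0,0,0.2],0]]}}

```text
t: 25.35
ee_pos: [585.9, 76.8, 205.6]
orientation: [2.774, 1.438, -0.021]
ft_force: [-1.3, 1.0, 0.0]
width: 31.0
```

```bash
python3 g2.py
```

```text
pos [585.9  76.8 205.6] yaw 54.8 tilt z [-0.0046 -0.0209 -0.9998] d cm [-0.03  0.17 -1.94] turn -0.1 F [-1.3  1.   0. ] M [0.18 0.14 0.  ] w 31.02559573326248 q6 -0.8242995133395471
```

Post is in the bore with low force. Continuing in small steps to the ball.

Request:
{"api": "arm_command", "payload": {"increments": [[[0.02,-0.03,0.2],0],[[0,0,0.2],0]]}}

```text
t: 25.55
ee_pos: [587.1, 77.4, 203.5]
orientation: [2.773, 1.438, -0.016]
ft_force: [-5.0, 0.2, 14.6]
width: 31.2
```

Request:
{"api": "arm_command", "payload": {"increments": [[[0,0,0.2],0],[[0,0,0.2],0]]}}

```text
t: 25.75
ee_pos: [587.7, 77.2, 203.2]
orientation: [2.773, 1.437, -0.014]
ft_force: [-7.0, 0.9, 15.3]
width: 31.4
```

```bash
python3 g2.py
```

```text
pos [587.7  77.2 203.2] yaw 54.8 tilt z [ 7.000e-04 -2.060e-02 -9.998e-01] d cm [-0.16  0.05 -2.18] turn -0.1 F [-7.   0.9 15.3] M [ 0.    1.5  -0.04] w 31.432775322616415 q6 -0.8233393325579592
```

Request:
{"api": "arm_command", "payload": {"increments": [[[-0.06,-0.08,0.2],0]]}}

```text
t: 25.85
ee_pos: [587.3, 77.2, 203.2]
orientation: [2.772, 1.437, -0.011]
ft_force: [-4.4, 0.8, 12.6]
width: 31.0
```

```bash
python3 g2.py
```

```text
pos [587.3  77.2 203.2] yaw 54.78 tilt z [ 0.0026 -0.0202 -0.9998] d cm [-0.14  0.09 -2.17] turn -0.12 F [-4.4  0.8 12.6] M [ 0.37  0.78 -0.07] w 30.977709494610334 q6 -0.8230277344016499
```

Request:
{"api": "arm_command", "payload": {"increments": [[[-0.03,-0.04,0.25],0]]}}

```text
t: 25.95
ee_pos: [587.5, 77.3, 203.1]
orientation: [2.772, 1.436, -0.008]
ft_force: [-6.5, 0.7, 18.1]
width: 31.4
```

```bash
python3 g2.py
```

```text
pos [587.5  77.3 203.1] yaw 54.77 tilt z [ 0.0048 -0.02   -0.9998] d cm [-0.15  0.08 -2.19] turn -0.13 F [-6.5  0.7 18.1] M [ 0.14  1.29 -0.02] w 31.38408923909552 q6 -0.8227801152978047
```

Request:
{"api": "arm_command", "payload": {"increments": [[[-0.12,-0.18,0.25],0]]}}

```text
t: 26.05
ee_pos: [586.7, 77.5, 203.1]
orientation: [2.771, 1.435, -0.002]
ft_force: [-1.7, 1.4, 13.1]
width: 31.1
```

```bash
python3 g2.py
```

```text
pos [586.7  77.5 203.1] yaw 54.76 tilt z [ 0.0086 -0.0193 -0.9998] d cm [-0.12  0.17 -2.19] turn -0.14 F [-1.7  1.4 13.1] M [ 0.41  0.39 -0.04] w 31.119012464114977 q6 -0.8220544061058996
```

Request:
{"api": "arm_command", "payload": {"increments": [[[-0.1,-0.14,0.35],0]]}}

```text
t: 26.15
ee_pos: [586.7, 77.8, 202.2]
orientation: [2.77, 1.434, 0.005]
ft_force: [-2.9, 1.1, 7.4]
width: 31.0
```

```bash
python3 g2.py
```

```text
pos [586.7  77.8 202.2] yaw 54.76 tilt z [ 0.0131 -0.0186 -0.9997] d cm [-0.13  0.19 -2.27] turn -0.14 F [-2.9  1.1  7.4] M [ 0.38  0.45 -0.05] w 30.96286006886144 q6 -0.8215944031115188
```

The ball is starting to give. Continuing gently.

Request:
{"api": "arm_command", "payload": {"increments": [[[-0.06,-0.1,0.3],0]]}}

```text
t: 26.25
ee_pos: [586.6, 78.0, 201.2]
orientation: [2.769, 1.434, 0.009]
ft_force: [-3.5, 1.5, 9.5]
width: 31.1
```

Request:
{"api": "arm_command", "payload": {"increments": [[[-0.06,-0.1,0.3],0]]}}

```text
t: 26.35
ee_pos: [586.4, 78.2, 200.0]
orientation: [2.768, 1.433, 0.013]
ft_force: [-3.2, 0.5, 8.6]
width: 31.3
```

```bash
python3 g2.py
```

```text
pos [586.4  78.2 200. ] yaw 54.75 tilt z [ 0.019  -0.0179 -0.9997] d cm [-0.14  0.25 -2.49] turn -0.15 F [-3.2  0.5  8.6] M [ 0.1   0.6  -0.03] w 31.319581950768242 q6 -0.8204903114394277
```

Request:
{"api": "arm_command", "payload": {"increments": [[[-0.03,-0.05,0.4],0],[[-0.03,-0.05,0.4],0]]}}

```text
t: 26.55
ee_pos: [586.4, 78.1, 194.8]
orientation: [2.766, 1.433, 0.018]
ft_force: [-2.4, 1.3, 6.7]
width: 31.1
```

```bash
python3 g2.py
```

```text
pos [586.4  78.1 194.8] yaw 54.75 tilt z [ 0.0225 -0.0179 -0.9996] d cm [-0.13  0.27 -3.01] turn -0.15 F [-2.4  1.3  6.7] M [0.11 0.62 0.04] w 31.123382895242678 q6 -0.819801440732005
```

Request:
{"api": "arm_command", "payload": {"increments": [[[-0.04,-0.05,0.4],0],[[-0.02,-0.02,0.5],0],[[0,0,0.5],0]]}}

```text
t: 26.85
ee_pos: [586.6, 77.8, 184.2]
orientation: [2.765, 1.432, 0.023]
ft_force: [-5.1, 0.7, 8.4]
width: 31.3
```

```bash
python3 g2.py
```

```text
pos [586.6  77.8 184.2] yaw 54.75 tilt z [ 0.0256 -0.0176 -0.9995] d cm [-0.12  0.28 -4.08] turn -0.15 F [-5.1  0.7  8.4] M [0.14 1.02 0.01] w 31.302536530976628 q6 -0.8192736304377154
```

Request:
{"api": "arm_command", "payload": {"increments": [[[-0.06,-0.09,0.4],0],[[-0.02,-0.04,0.5],0],[[-0.02,-0.04,0.5],0]]}}

```text
t: 27.15
ee_pos: [586.5, 77.9, 173.3]
orientation: [2.764, 1.431, 0.029]
ft_force: [-3.7, 0.6, 7.7]
width: 31.1
```

```bash
python3 g2.py
```

```text
pos [586.5  77.9 173.3] yaw 54.75 tilt z [ 0.0298 -0.0174 -0.9994] d cm [-0.1   0.35 -5.17] turn -0.15 F [-3.7  0.6  7.7] M [ 0.04  0.75 -0.05] w 31.14501433299674 q6 -0.8180640658886219
```

Request:
{"api": "arm_command", "payload": {"increments": [[[-0.05,-0.08,0.4],0],[[-0.02,-0.04,0.5],0],[[-0.02,-0.04,0.4],0]]}}

```text
t: 27.45
ee_pos: [586.5, 77.9, 163.1]
orientation: [2.762, 1.43, 0.034]
ft_force: [-2.6, 1.9, 6.3]
width: 31.0
```

```bash
python3 g2.py
```

```text
pos [586.5  77.9 163.1] yaw 54.76 tilt z [ 0.0338 -0.0173 -0.9993] d cm [-0.08  0.4  -6.18] turn -0.14 F [-2.6  1.9  6.3] M [ 0.1   0.76 -0.  ] w 31.035771010776678 q6 -0.8168195230699237
```

Now about 10 mm above the expected seat, so I'll take smaller steps.

Request:
{"api": "arm_command", "payload": {"increments": [[[-0.03,-0.05,0.3],0],[[-0.02,-0.03,0.3],0]]}}

```text
t: 27.65
ee_pos: [586.4, 78.0, 158.2]
orientation: [2.761, 1.43, 0.037]
ft_force: [-1.3, 2.4, 1.5]
width: 31.1
```

Request:
{"api": "arm_command", "payload": {"increments": [[[-0.02,-0.03,0.25],0]]}}

```text
t: 27.75
ee_pos: [586.0, 77.9, 155.5]
orientation: [2.761, 1.43, 0.036]
ft_force: [-1.9, 0.3, -1.5]
width: 30.9
```

```bash
python3 g2.py
```

```text
pos [586.   77.9 155.5] yaw 54.78 tilt z [ 0.0354 -0.0175 -0.9992] d cm [-0.04  0.48 -6.93] turn -0.12 F [-1.9  0.3 -1.5] M [-0.06  0.23 -0.04] w 30.882144644087525 q6 -0.8160718995240541
```

Request:
{"api": "arm_command", "payload": {"increments": [[[0,0,0.15],0]]}}

```text
t: 27.85
ee_pos: [586.7, 77.4, 154.6]
orientation: [2.76, 1.43, 0.038]
ft_force: [-3.5, -2.8, 14.6]
width: 30.8
```

Request:
{"api": "arm_command", "payload": {"increments": [[[0,0,0.15],0]]}}

```text
t: 27.95
ee_pos: [587.1, 77.1, 154.5]
orientation: [2.759, 1.43, 0.038]
ft_force: [-10.2, 0.2, 21.3]
width: 31.2
```

```bash
python3 g2.py
```

```text
pos [587.1  77.1 154.5] yaw 54.79 tilt z [ 0.0373 -0.0188 -0.9991] d cm [-0.04  0.36 -7.05] turn -0.11 F [-10.2   0.2  21.3] M [ 0.05  1.78 -0.06] w 31.168994783116528 q6 -0.8158865571769223
```

The hub has met the flange: force 21 N, motion stopped at 154.5. Relaxing and looking.

Request:
{"api": "arm_command", "payload": {"increments": [[[-0.06,-0.08,0],0]]}}

```text
t: 28.05
ee_pos: [586.3, 77.0, 154.9]
orientation: [2.759, 1.429, 0.039]
ft_force: [-1.8, 1.9, -0.9]
width: 31.5
```

Run:
```python
from h import *
go([587.2,76,219],54.9)
s=snap("scene","s7.png")
cv2.imwrite("pics/s7b.png",cv2.resize(s[100:200,340:420,::-1],None,fx=7,fy=5.9,interpolation=cv2.INTER_CUBIC))
```

```text
pos [586.3  77.  154.9] yaw 54.78 tilt z [ 0.0379 -0.0186 -0.9991] d cm [ 0.01  0.4  -6.4 ] turn -0.12 F [-1.8  1.9 -0.9] M [ 0.39  0.24 -0.04] w 31.468281463469964 q6 -0.8156408648101033
```

View pics/s7b.png

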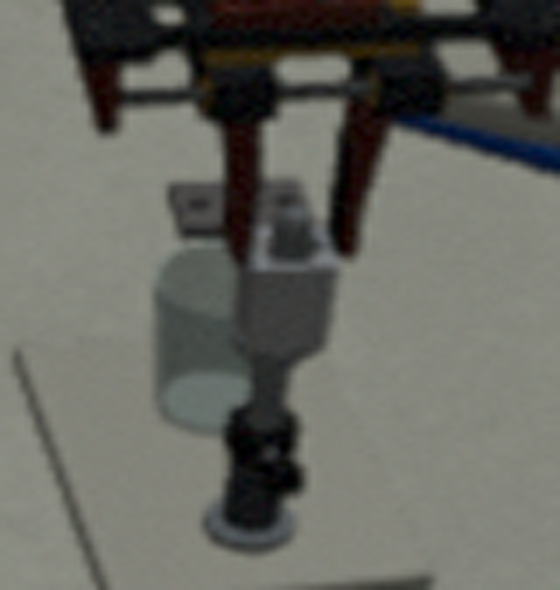

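Request:
{"api": "arm_command", "payload": {"increments": [[[0,0,0],0],[[0,0,0],0],[[0,0,0],0],[[0,0,-0.1],0],[[0,0,-0.1],0],[[0,0,-0.1],0]], "gripper": 1}}

```text
t: 28.7
ee_pos: [586.7, 76.3, 156.9]
orientation: [2.758, 1.429, 0.039]
ft_force: [-0.3, 0.1, 0.2]
width: 75.8
```

Run:
```python
from h import *
go([587.2,76,219],54.9)
s=snap("scene","s8.png")
cv2.imwrite("pics/s8b.png",cv2.resize(s[100:200,340:420,::-1],None,fx=7,fy=5.9,interpolation=cv2.INTER_CUBIC))
```

```text
pos [586.7  76.3 156.9] yaw 54.8 tilt z [ 0.0385 -0.0199 -0.9991] d cm [ 0.04  0.33 -6.2 ] turn -0.1 F [-0.3  0.1  0.2] M [-0.02  0.04  0.01] w 75.82932609955245 q6 -0.8157827905736067
```

View pics/s8b.png

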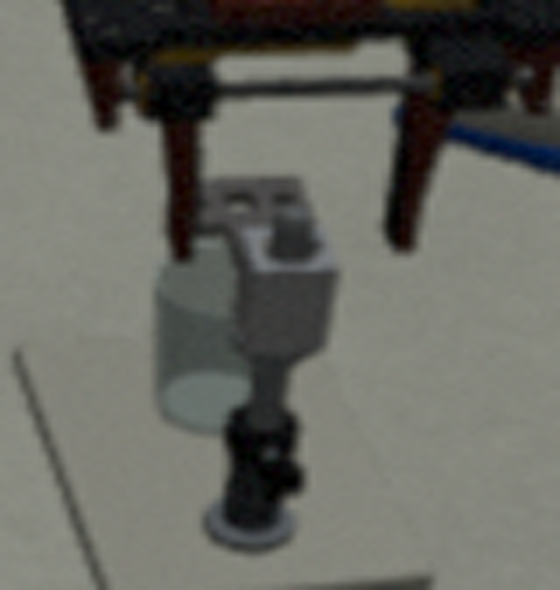

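Request:
{"api": "arm_command", "payload": {"increments": [[[0,0,-1],0],[[0,0,-2],0],[[0,0,-3],0],[[0,0,-4],0],[[0,0,-4],0],[[-3,-2,-2],0],[[-4,-3,0],0],[[-4,-3,0],0],[[-4,-3,0],0],[[-4,-3,0],0],[[-4,-2,0],0],[[-4,0,0],0],[[-4,0,0],0],[[-2,0,0],0],[[0,0,0],0]], "gripper": 1}}

```text
t: 30.25
ee_pos: [251.1, -100.4, 322.1]
orientation: [2.744, 1.431, 0.059]
ft_force: [0.0, -0.5, -0.5]
width: 87.9
```

Run:
```python
from h import *
go([587.2,76,219],54.9)
s=snap("scene","s9.png");t=snap("top","t9.png")
cv2.imwrite("pics/s9b.png",cv2.resize(s[105:205,335:415,::-1],None,fx=7,fy=5.9,interpolation=cv2.INTER_CUBIC))
cv2.imwrite("pics/t9b.png",cv2.resize(t[185:305,165:275,::-1],None,fx=5,fy=5,interpolation=cv2.INTER_CUBIC))
```

```text
pos [ 251.1 -100.4  322.1] yaw 55.1 tilt z [ 0.0554 -0.0235 -0.9982] d cm [33.57 16.81 11.74] turn 0.2 F [ 0.  -0.5 -0.5] M [0.01 0.02 0.  ] w 87.89440093968831 q6 -1.3882234592933222
```

View pics/s9b.png

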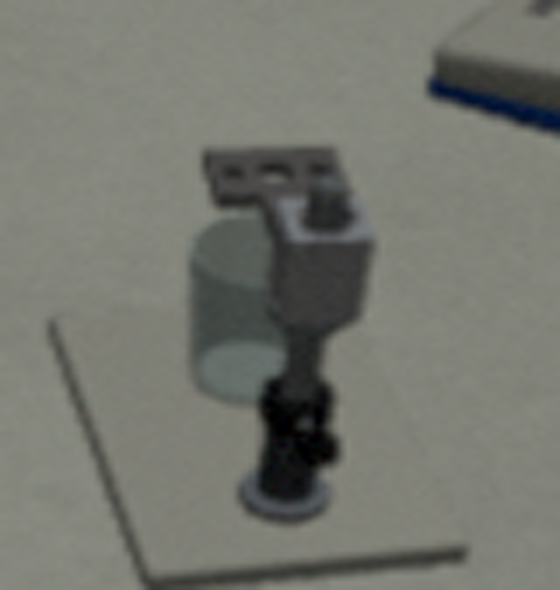

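View pics/t9b.png

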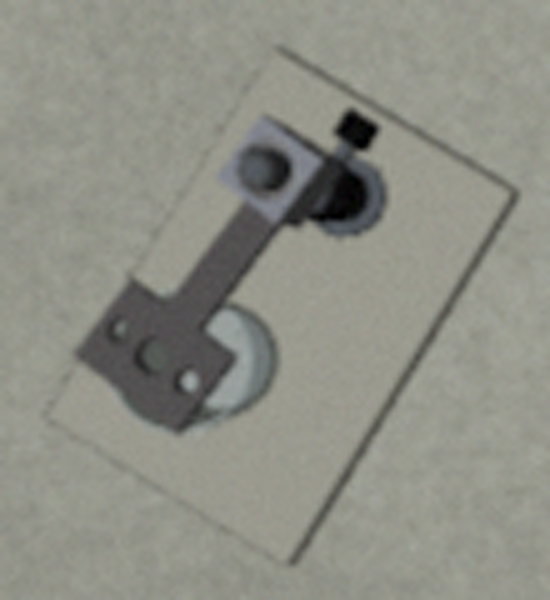

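View pics/t9.png

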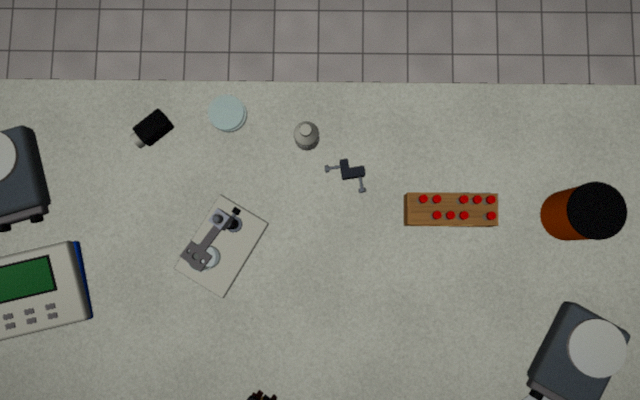

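Run:
```python
from h import *
def T(x,y): return (x+.5)/5-.5+165,(y+.5)/5-.5+185
def S(x,y): return (x+.5)/7-.5+335,(y+.5)/5.9-.5+105
h=onz("top",*T(152,355),146.7); print("hole top",h,"two",two(*S(276,177),*T(152,355)))
print("post tip",two(*S(328,180),*T(262,166)), "pred tip px",proj("scene",[588.7,75.5,205.7]),S(328,180))
e=np.array([np.cos(np.radians(144.8)),np.sin(np.radians(144.8)),0]);f=np.array([-e[1],e[0],0])
for z in(138.7,141,145):
  hub=np.array([588.7,75.5,z])
  print(z,"front bot",[proj("scene",hub-16*e+k*f).round(1).tolist() for k in(-16,16)],"front top",[proj("scene",hub-16*e+k*f+[0,0,47]).round(1).tolist() for k in(-16,16)])
s=cv2.imread("pics/s9.png")
cv2.imwrite("pics/s9c.png",cv2.resize(s[128:168,364:396],None,fx=17,fy=14,interpolation=cv2.INTER_CUBIC))
g=s.astype(float).mean(2)
for c in(378,380,382,384): print(c,g[133:166,c].astype(int))
```

```text
hole top [512.0152103  130.92789978 146.7       ] two (array([511.80546966, 131.30452286, 144.38324366]), np.float64(0.599648870797747))
post tip (array([589.02613322,  73.22633605, 209.60158937]), np.float64(0.8660581658077626)) pred tip px [381.63371711 135.9822432 ] (381.42857142857144, 135.09322033898306)
138.7 front bot [[386.0, 159.6], [374.3, 160.1]] front top [[387.9, 145.5], [375.9, 146.1]]
141 front bot [[386.1, 158.9], [374.4, 159.4]] front top [[388.0, 144.8], [376.0, 145.3]]
145 front bot [[386.2, 157.8], [374.5, 158.3]] front top [[388.2, 143.6], [376.1, 144.1]]
378 [ 68  69  74  73  70  85  98  79  72  60  75 100 109  70  58  59  57  56
  55  58  57  59  58  58  58  56  52  45  40  42  38  41  34]
380 [38 52 70 65 52 42 40 37 42 40 43 71 90 60 55 56 55 58 56 58 57 58 55 57
 58 58 57 50 41 44 50 53 56]
382 [ 63  68  83  83  64  52  41  38  40  38  41  68  89  61  57  58  58  56
  56  59  57  60  59  56  54  57  53  47  76 109 124 126 123]
384 [122 109 101  92  77  71  69  57  40  51  69  97 104  65  55  58  59  58
  58  57  57  58  55  56  57  53  63  92 122 126 127 124 125]
```

View pics/s9c.png

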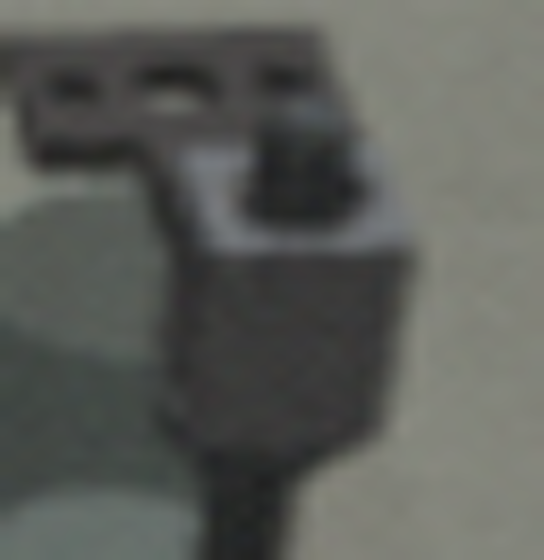

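```bash
python3 -c "
from h import *
print(close_job())"
```

```text
the job is handed in; nothing more can be done
None
```

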